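# Close up the display tray and stand the last canister in it

## Task

Finish packing the two-tier display tray: slide the salmon-coloured drum straight back in its lane, under the upper shelf, until both drums are closed up against the tray's back, then stand the orange canister upright on the tray floor in the front corner that this frees, setting it down rather than dropping it. Do not touch the upper shelf, and leave the jars on it and the gift box and chocolate bars in the tray where they are.

Things in the scene. Friction and masses are not known exactly. Their poses are not given: they have to be found in the camera images.
- stand: Fixed two-tier oak display. Origin: centre of its underside, on the counter; x runs from its low front lip to its back, y to the left, z up. Its open tray: inner space x -111 to +111, y -115 to +115 mm, floor 6 mm above the counter, walls 8 mm thick; lip 22 mm high above the counter, sides 40, back 84. Left lane (y +37 to +115): two drums, one behind the other, then the canister's place.
- free_corner (a point): Point on the tray floor, 6 mm above the counter, at x = -72, y = +76 mm in the stand's frame: the middle of the front left corner where the canister belongs. With the drums closed up, the room there is 78 mm (x, lip to front drum) by about 78 mm (y, side wall to bars). Axes as the stand's.
- upper_shelf: The display's fixed upper shelf, 8 mm thick, over the rear of the tray, with a thin brass rail round its ends and back. Origin: centre of its underside, 84 mm above the counter; axes as the stand's; it spans 99 mm in x (its front edge lies at x = +20 mm of the stand) and 246 mm in y. Three jars stand on it (tops 170 mm above the counter).
- rear_drum_center (a point): Loose flat round cream-coloured drum, 72 mm diameter, 44 mm high, standing in the left lane near the tray's back under the upper shelf; point at its centre, half-way up; z is up.
- front_drum_center (a point): Loose flat round salmon-coloured drum, 72 mm diameter, 44 mm high, 0.11 to 0.2 kg, in the left lane but too far forward; point at its centre, half-way up. Slides at 1 to 3 N. Home: centre at about x = +3, y = +76 mm in the stand's frame, touching the rear drum, which then touches the back; there its front 53 mm still stand clear ahead of the upper shelf.
- canister_center (a point): Loose orange round card canister with a flat lid, 67 mm diameter, 85 mm high, 0.22 to 0.35 kg, standing on the counter to the left of the display; point at its centre, half-way up; z is up.
- gift_box_center (a point): Loose violet square gift box with gold ribbon, 136 x 136 mm, 42 mm high (60 mm with its bow), in the rear right of the tray, partly under the upper shelf; point at its centre, 21 mm up.
- bar_top_center (a point): Top one of three flat wrapped chocolate bars (each 150 x 69 x 12 mm, stacked 36 mm high, long side across the tray) in the front right of the tray; point at its centre.
- shelf_jar_left_center (a point): Left jar on the upper shelf, glass with black lid, 62 mm diameter, 78 mm high; point at its centre, half-way up.
- shelf_jar_middle_center (a point): Middle jar on the upper shelf, same size; point at its centre.
- shelf_jar_right_center (a point): Right jar on the upper shelf, same size; point at its centre.
There are look-alikes about, which are no part of the job. Of the things that look like the part that bears canister_center, the larger one is meant.

How it is judged:
By the outcome, as a careful person would: the job done as asked, in the order asked, and still so for the second after the job is handed in, with the robot touching nothing.
It also fails if it takes over 48 s, if anything falls off the work surface, if the arm or the gripper's body presses on something with over 40 N, if the wrist force passes 120 N, or if a joint passes its speed limit or range.

## Robot

A 6-joint arm with a two-finger parallel gripper is mounted at the origin on a cart in front of the work surface, level with it; the furniture and walls round the work are solid. World frame = base frame: x ahead of the robot, y to its left, z up, the work surface at z = 0. Lengths are in mm, angles in rad, forces in N, time in s.
With the tool pointing down it reaches from about 300 to 850 mm from the base axis. Payload 5.4 kg.
Tool frame: the origin (TCP) lies midway between the tips of the shut fingers; the grasp point (between the pads) lies grasp_offset behind it (grasp_offset is the distance from the TCP to the grasp point, in mm); x points along the fingers, y is the direction in which the jaws open and shut, and the axes are right-handed (so a half turn about x gives the same grasp; the last joint's range is limited). The gripper opens to 85 mm and grips with 20 to 120 N. Pads are 22 mm wide; open, the fingers measure 114 mm over their backs; the gripper's body (76 mm by 85 mm) begins 54 mm behind the grasp point. The pads swing forward as they close: fully open they stand 13 mm farther back than shut.
Start: joints at [1.078, 0.158, 1.597, -0, 1.386, -0.21], TCP at [160.462, 552.14, 231.299] pointing down, gripper open.
Joint ranges: [-2.91, 2.91], [-0.94, 2.29], [0.18, 2.7], [-1.29, 4.43], [0.17, 2.64], [-3, 3]. Speed limits (rad/s): [2.57, 2.57, 3.14, 3.14, 3.14, 3.14].

## Interface

Orientations are given as a rotation vector (axis times angle).
In Python, from plant import sense, grab_frame, camera_model, hand_in, spot_in, spot_point, grasp_offset gives the robot as it stands.
- The arm moves only by the shell command python3 -m creep 'ROWS'. ROWS is a JSON object of lists of equal length, an entry for each row: "dp": the shift along the tool's x, y, z in mm, a list of three; "angular": the turn, a rotation vector about the tool's x, y, z in degrees, a list of three; "jaw": the closure in counts, from 0 (fully open) to 255 (shut). In form: {"dp": [[dx, dy, dz], ...], "angular": [[wx, wy, wz], ...], "jaw": [jaw, ...]}. A call has 1 to 5 rows; each row is the pose to reach, as a shift and turn from the pose commanded when the call began, along the tool's axes at that moment; what a row does not reach only later rows make up. A row lasts 1/8 s, in which the tool goes at most 62.5 mm and 10.7 degrees, less where a joint would pass 70% of its speed; a pose out of reach is approached as far as the arm can. A call with a gripper value outside its range is refused whole. The fingers move at their own pace and stop on an object; the grip force is fixed at half the most. Time passes only in rows, so rows that repeat a pose let the fingers close. It gives the time, the measured TCP pose, the force and the opening at its end, in the units of the state.
- sense(): the state, without advancing time (a new reading comes with each control period).
- grab_frame(name): name is "side" or "top" or "wrist"; returns (picture, depth): 400x640x3 uint8, red, green, blue; 400x640 float32, mm along the optical axis (not along the pixel's ray), 0 where there is no reading.
- camera_model(name): a dict with "K" (3x3 intrinsics, pixels), "rvec" (rotation vector, rad) and "tvec" (3), from world to camera coordinates, as OpenCV has them. Camera axes: x right, y down, z forward; pixel columns grow to the right and rows downward; lengths in mm; the calibration is good to about 2 mm. A picture is of the moment at which its call begins: read the wrist's pose just before it. camera_model takes no time and is no camera call; for the wrist camera it gives the pose at the moment of the call.
- hand_in(): hands the job in, once; it reports no verdict.
Trained networks look in the newest picture that a camera, given by its name, has taken for a name from the list of things; names that differ only in an ending like _2 or _b are one class to them, and where a whole thing is asked for, a point or a joint stands for the part that bears it (a point fixed in the world has none). Each returns a list of dicts, best first, with "confidence" (0 to 1); they miss things now and then, are a little off and sometimes report something else, mostly with a low value. They report only what shows in the picture. A call takes as long as a camera call. They do not tell look-alikes from the thing itself.
- spot_in(target, camera): "position" ([x, y, z] in mm, in world coordinates, good to about 4 mm: the middle of the surface that is visible of it).
- spot_point(target, camera): "position" ([x, y, z] in mm, in world coordinates, good to about 4 mm: a listed point, or the origin of a listed thing).
The state is a dict: "clock": time; "qpos": joint angles; "joint_velocities": joint speeds; "tau": joint torques, N m; "tool_pos": TCP position; "tcp_rot": TCP orientation; "force": force on the tool from outside, world axes, zero at the start; "torque": the same for the moment, N m; "width": finger opening in mm.
Only numpy, scipy, OpenCV 4.12 (cv2) and the standard library are available. Lean on these libraries where they do the work, as an engineer would, in place of code of your own. Each camera call takes 0.05 s, during which the arm holds its last target. There are 200 camera calls.

## Working session

There is one attempt and no reset: what is moved stays moved. The work goes in short steps, Python scripts to look and compute and a shell command to move; the robot and the scene stay as the last step left them, time stands still between calls to the robot, and variables do not carry over. Pictures are saved under pics/ and viewed, about 8 in all and at most 12, crops included, and the job is handed in when it is done.

```bash
ls; mkdir -p pics
python3 - <<'E'
from plant import *
import cv2, numpy as np
s=sense();print(s['clock'],s['tool_pos'],s['tcp_rot'],s['width'],grasp_offset if not callable(grasp_offset) else grasp_offset())
for c in ('top','side'):
    p,d=grab_frame(c); cv2.imwrite(f'pics/{c}1.png',p[:,:,::-1])
    m=camera_model(c);R=cv2.Rodrigues(np.array(m['rvec'],float))[0];print(c,'cam at',-R.T@np.array(m['tvec']))
    for t in ('stand','free_corner','upper_shelf','rear_drum_center','front_drum_center','canister_center','gift_box_center','bar_top_center','shelf_jar_left_center'):
        print(c,t,[(np.round(r['position']).tolist(),round(r['confidence'],2)) for r in spot_point(t,c)][:3])
E
```

```text
pics
0.0 [160.16938773 551.60676127 230.29344814] [ 0.22057793  1.56005217 -0.22338352] 85.35219961390918 18.700000000000003
top cam at [397.77275997  61.71141528 972.19471946]
top stand [([510.0, -104.0, 1.0], 0.85)]
top free_corner [([438.0, -22.0, 5.0], 0.9)]
top upper_shelf [([572.0, -112.0, 86.0], 0.79)]
top rear_drum_center []
top front_drum_center [([475.0, -25.0, 30.0], 0.94)]
top canister_center [([458.0, 205.0, 44.0], 0.95), ([482.0, 308.0, 27.0], 0.89)]
top gift_box_center [([542.0, -148.0, 25.0], 0.8)]
top bar_top_center [([426.0, -129.0, 34.0], 0.68)]
top shelf_jar_left_center [([586.0, -42.0, 129.0], 0.63)]
side cam at [239.46773079 612.09781334 708.17977229]
side stand [([452.0, 208.0, 43.0], 0.51)]
side free_corner [([443.0, -22.0, 3.0], 0.87)]
side upper_shelf [([577.0, -110.0, 85.0], 0.63), ([585.0, -33.0, 25.0], 0.48)]
side rear_drum_center [([583.0, -35.0, 23.0], 0.73)]
side front_drum_center [([474.0, -27.0, 28.0], 0.7)]
side canister_center [([453.0, 209.0, 46.0], 0.69)]
side gift_box_center [([540.0, -147.0, 27.0], 0.86)]
side bar_top_center [([429.0, -134.0, 36.0], 0.7)]
side shelf_jar_left_center [([589.0, -39.0, 128.0], 0.89)]
```

```bash
python3 -c "
import cv2,numpy as np
a=cv2.imread('pics/top1.png');b=cv2.imread('pics/side1.png');cv2.imwrite('pics/both1.png',cv2.resize(np.vstack([a,b]),(480,600),interpolation=cv2.INTER_AREA))"
```

```text
(no output)
```

View pics/top1.png

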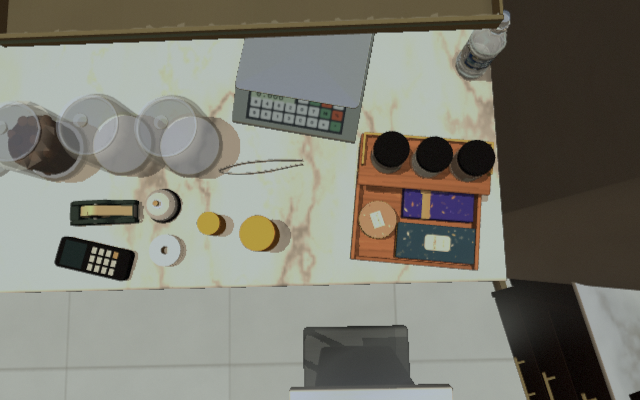

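View pics/side1.png

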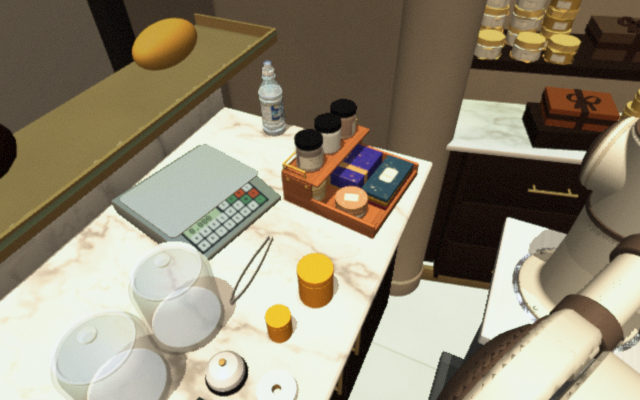

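The top view shows the stand yawed slightly clockwise: salmon drum at (378,219), canister at (258,233), its small look-alike at (210,222). The side view agrees: drum (352,201), cream drum under the shelf at about (318,188), canister (316,280). Next I'll fit the stand pose and the round tops from depth.

```bash
cat > h.py <<'E'
from plant import *
import cv2, numpy as np
from scipy.spatial.transform import Rotation as Ro
def cloud(c):
    p,d=grab_frame(c); m=camera_model(c); K=np.array(m['K']); R=cv2.Rodrigues(np.array(m['rvec'],float))[0]
    v,u=np.mgrid[:400,:640]; q=np.stack([(u-K[0,2])/K[0,0]*d,(v-K[1,2])/K[1,1]*d,d],-1)
    w=(q-np.array(m['tvec']).ravel())@R; w[d==0]=np.nan
    return p,w
def circ(w,z0,z1,c,r):
    m=(w[...,2]>z0)&(w[...,2]<z1)&(np.hypot(w[...,0]-c[0],w[...,1]-c[1])<r)
    P=w[m]; (cx,cy),rad=cv2.minEnclosingCircle(P[:,:2].astype(np.float32))
    return np.round([cx,cy,rad,P[:,0].mean(),P[:,1].mean(),np.median(P[:,2]),len(P)],1)
def go(p,jaw_deg):
    """tool down, jaw axis (tool y) at jaw_deg from world +y; prints dp, angular from measured pose"""
    s=sense(); R=Ro.from_rotvec(s['tcp_rot']); a=np.radians(jaw_deg)
    x=np.array([0,0,-1.]); best=None
    for sg in (1,-1):
        y=sg*np.array([-np.sin(a),np.cos(a),0]); T=Ro.from_matrix(np.stack([x,y,np.cross(x,y)],1))
        rv=(R.inv()*T).as_rotvec(degrees=True)
        if best is None or np.linalg.norm(rv)<np.linalg.norm(best): best=rv
    print('dp',np.round(R.inv().apply(np.array(p)-s['tool_pos']),1).tolist(),'ang',np.round(best,1).tolist())
def st():
    s=sense();print('t',s['clock'],'p',np.round(s['tool_pos'],1),'F',np.round(s['force'],1),'w',round(s['width'],1),'q',np.round(s['qpos'],2));print(np.round(Ro.from_rotvec(s['tcp_rot']).as_matrix(),3))
E
python3 - <<'E'
from h import *
st()
for c in ('top','side'):
    p,w=cloud(c); z=w[...,2]
    print(c,'can',circ(w,78,92,(455,206),55),'drum',circ(w,44,58,(474,-26),50))
    # shelf front edge
    m=(z>87)&(z<97)&(w[...,0]>500)&(w[...,0]<650)&(w[...,1]>-240)&(w[...,1]<30); P=w[m]
    E=[]
    for y in range(-220,10,8):
        k=P[abs(P[:,1]-y)<4]
        if len(k)>3:E.append((np.percentile(k[:,0],3),y))
    E=np.array(E);
    if len(E)>5: print(c,'shelf front x=a*y+b',np.polyfit(E[:,1],E[:,0],1),np.round(E[:,0]).tolist(),'y',P[:,1].min(),P[:,1].max(),np.median(P[:,2]))
    # left wall top
    for nm,lo,hi,f in (('wall',34,45,lambda w:(w[...,0]>400)&(w[...,0]<510)&(w[...,1]>0)&(w[...,1]<40)),('lip',16,26,lambda w:(w[...,0]>370)&(w[...,0]<425)&(w[...,1]>-200)&(w[...,1]<15))):
        P=w[(z>lo)&(z<hi)&f(w)]
        if len(P)>10:
            i=0 if nm=='wall' else 1
            f=np.polyfit(P[:,i],P[:,1-i],1);print(c,nm,len(P),f,'at',np.median(P[:,i]),np.polyval(f,np.median(P[:,i])))
    print(np.round(np.nanmedian(w[(np.hypot(w[...,0]-455,w[...,1]-130)<25)][:,2]),1))
E
```

```text
t 1.0 p [160.4 552.1 231.3] F [-0.6  0.9 -0.6] w 85.3 q [ 1.08  0.16  1.6   0.    1.39 -0.21]
[[-0.     0.279  0.96 ]
 [-0.     0.96  -0.279]
 [-1.    -0.    -0.   ]]
top can [ 452.1  207.1   33.7  451.9  206.5   85.4 1012. ] drum [ 473.2  -31.1   45.3  474.3  -23.    50.1 1132. ]
top shelf front x=a*y+b [1.17067655e-01 5.37085044e+02] [512.0, 513.0, 513.0, 514.0, 515.0, 515.0, 517.0, 518.0, 519.0, 520.0, 520.0, 521.0, 523.0, 523.0, 524.0, 525.0, 526.0, 529.0, 529.0, 528.0, 530.0, 530.0, 531.0, 533.0, 533.0, 535.0, 537.0, 537.0, 537.0] y -230.1743461173433 16.737030943119823 91.94722287608217
top wall 239 [-0.1150484  74.87315775] at 455.52604617789336 22.46561361110892
top lip 470 [1.14906145e-01 4.00521102e+02] at -94.8720706678123 389.6197180292159
0.2
side can [453.1 207.5  34.4 451.5 209.4  84.9 952. ] drum [472.8 -30.6  45.2 473.8 -19.9  49.7 625. ]
side shelf front x=a*y+b [1.15275678e-01 5.36963189e+02] [512.0, 515.0, 513.0, 514.0, 515.0, 516.0, 517.0, 518.0, 520.0, 519.0, 521.0, 522.0, 522.0, 523.0, 525.0, 524.0, 525.0, 527.0, 529.0, 528.0, 529.0, 531.0, 532.0, 533.0, 534.0, 535.0, 535.0, 537.0, 538.0] y -230.3533551375754 17.004530884272352 91.4895439559412
side wall 274 [-0.15042743 88.74980941] at 460.4011759635166 19.492843955005
side lip 330 [1.13661071e-01 4.02203048e+02] at -84.5526534176039 392.59270320588996
-0.0
```

```bash
cat >> h.py <<'E'
C,S=.9934,.1147; O=np.array([505.0,-103.1])
def W(x,y): return O+[C*x+S*y,-S*x+C*y]
def Sf(X,Y): d=np.array([X,Y])-O; return np.round([C*d[0]-S*d[1],S*d[0]+C*d[1]],1)
E
python3 - <<'E'
from h import *
go([*W(-96,75),110],-6.6)
E
```

```text
dp [121.3, -475.2, 406.5] ang [-9.6, 0.0, -0.0]
```

```bash
for i in 1; do python3 -m creep '{"dp":[[0,-46,39],[0,-92,78],[0,-138,118],[0,-184,157],[0,-230,197]],"angular":[[0,0,0],[0,0,0],[0,0,0],[0,0,0],[0,0,0]],"jaw":[255,255,255,255,255]}'; python3 -m creep '{"dp":[[0,-46,39],[0,-92,78],[0,-138,118],[0,-184,157],[0,-230,197]],"angular":[[-4,0,0],[-9.6,0,0],[-9.6,0,0],[-9.6,0,0],[-9.6,0,0]],"jaw":[255,255,255,255,255]}'; done; python3 -c "
from h import *
st();go([*W(-96,75),110],-6.6)"
```

```text
clock: 1.72
tool_pos: [285.9, 274.7, 231.5]
tcp_rot: [0.222, 1.558, -0.221]
force: [0.6, 0.5, 1.3]
width: -0.3
clock: 2.35
tool_pos: [411.1, -1.6, 231.7]
tcp_rot: [0.091, 1.567, -0.091]
force: [0.6, 1.2, 0.2]
width: 0.2
t 2.35 p [411.1  -1.6 231.7] F [0.6 1.2 0.2] w 0.2 q [-0.3  -0.29  2.03  0.    1.41 -1.76]
[[ 0.002  0.116  0.993]
 [-0.     0.993 -0.116]
 [-1.     0.     0.002]]
dp [121.8, -15.1, 8.8] ang [-0.0, 0.1, -0.0]
```

```bash
python3 -m creep '{"dp":[[40,-15,9],[90,-15,9],[140,-15,9],[172,-15,9],[172,-15,9]],"angular":[[0,0,0],[0,0,0],[0,0,0],[0,0,0],[0,0,0]],"jaw":[255,255,255,255,255]}'; python3 -c "
from h import *
st();go([*W(-96,75),24],-6.6)
p,d=grab_frame('side');cv2.imwrite('pics/s2.png',cv2.resize(p[110:260,250:450,::-1],None,fx=4,fy=4))
print(spot_point('front_drum_center','side'))
s=sense();print(Sf(*s['tool_pos'][:2]))"
```

```text
clock: 2.98
tool_pos: [415.4, -14.7, 57.3]
tcp_rot: [0.092, 1.575, -0.089]
force: [0.6, 0.3, 1.0]
width: 0.4
t 2.975 p [415.4 -14.7  57.3] F [0.6 0.3 1. ] w 0.4 q [-0.33 -0.03  2.17  0.    1.01 -1.78]
[[-0.006  0.115  0.993]
 [ 0.002  0.993 -0.115]
 [-1.     0.001 -0.006]]
dp [33.3, -2.5, 3.4] ang [-0.0, -0.3, -0.1]
[{'position': [471.0, -26.6, 27.3], 'confidence': 0.61}]
[-96.   76.9]
```

View pics/s2.png

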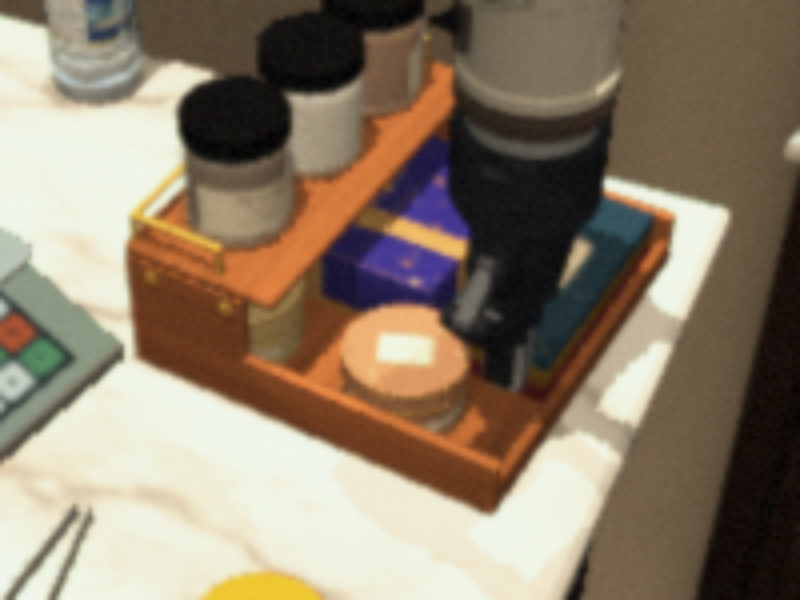

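The fingers hang just ahead of the salmon drum (tips at about (505,370) in the crop), clear of the bars. Descend and push.

```bash
python3 -m creep '{"dp":[[12,-1,1],[24,-1,1],[34,-1,1],[34,-1,1]],"angular":[[0,0,0],[0,0,0],[0,0,0],[0,0,0]],"jaw":[255,255,255,255]}'; python3 -m creep '{"dp":[[0,0,4],[0,0,8],[0,0,12],[0,0,16],[0,0,20]],"angular":[[0,0,0],[0,0,0],[0,0,0],[0,0,0],[0,0,0]],"jaw":[255,255,255,255,255]}';  python3 -c "
from h import *
s=sense();print(Sf(*s['tool_pos'][:2]));go([*W(-46,75),24],-6.6)"
```

```text
clock: 3.58
tool_pos: [417.6, -16.2, 24.3]
tcp_rot: [0.091, 1.571, -0.09]
force: [-0.2, -0.5, 0.4]
width: -0.1
clock: 4.2
tool_pos: [438.5, -18.9, 25.3]
tcp_rot: [0.09, 1.569, -0.09]
force: [-1.0, 1.4, 1.0]
width: 0.0
[-75.7  76.1]
dp [1.3, -1.1, 29.7] ang [0.0, -0.0, -0.0]
```

```bash
python3 -m creep '{"dp":[[0,0,4],[0,0,8],[0,0,12],[0,0,16],[0,0,20]],"angular":[[0,0,0],[0,0,0],[0,0,0],[0,0,0],[0,0,0]],"jaw":[255,255,255,255,255]}';python3 -m creep '{"dp":[[0,0,2],[0,0,4],[0,0,6],[0,0,8],[0,0,8]],"angular":[[0,0,0],[0,0,0],[0,0,0],[0,0,0],[0,0,0]],"jaw":[255,255,255,255,255]}';  python3 -c "
from h import *
s=sense();print(Sf(*s['tool_pos'][:2]),s['force'])
p,w=cloud('side');cv2.imwrite('pics/s3.png',cv2.resize(p[110:260,250:450,::-1],None,fx=4,fy=4))
print([(t,Sf(*r['position'][:2]),r['confidence']) for t in ('front_drum_center','rear_drum_center') for r in spot_point(t,'side')])"
```

```text
clock: 4.82
tool_pos: [458.6, -21.2, 25.3]
tcp_rot: [0.091, 1.569, -0.091]
force: [-1.5, 0.1, 1.1]
width: 0.1
clock: 5.45
tool_pos: [466.5, -22.1, 25.3]
tcp_rot: [0.09, 1.568, -0.091]
force: [0.1, 0.9, -0.5]
width: 0.1
[-47.5  76. ] [ 0.10182325  0.85605919 -0.54450151]
[('front_drum_center', array([-3.1, 72.9]), 0.88), ('rear_drum_center', array([70.3, 77.8]), 0.47)]
```

View pics/s3.png

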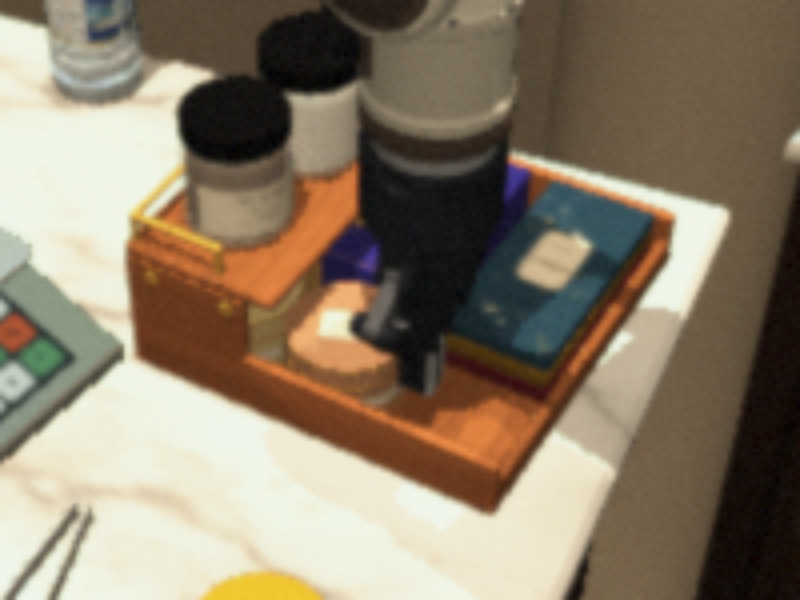

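The drum has slid to about x=-2 and the cream one is behind it. Now I'll nudge in small steps until it meets resistance.

```bash
python3 -m creep '{"dp":[[0,0,1],[0,0,2],[0,0,3],[0,0,3],[0,0,3]],"angular":[[0,0,0],[0,0,0],[0,0,0],[0,0,0],[0,0,0]],"jaw":[255,255,255,255,255]}';python3 -c "
from h import *
s=sense();print(Sf(*s['tool_pos'][:2]),s['force'])"
```

```text
clock: 6.22
tool_pos: [469.3, -22.4, 25.2]
tcp_rot: [0.091, 1.569, -0.091]
force: [-0.9, 0.1, -1.2]
width: -0.0
[-44.7  76. ] [-0.93051446  0.1214211  -1.20081447]
```

```bash
for i in 1 2; do python3 -m creep '{"dp":[[0,0,0.5],[0,0,1],[0,0,1],[0,0,1]],"angular":[[0,0,0],[0,0,0],[0,0,0],[0,0,0]],"jaw":[255,255,255,255]}';python3 -c "
from h import *
s=sense();print(Sf(*s['tool_pos'][:2]),s['force'])"; done
```

```text
clock: 6.72
tool_pos: [470.3, -22.6, 25.3]
tcp_rot: [0.09, 1.569, -0.091]
force: [-1.6, 0.1, -0.7]
width: -0.0
[-43.7  76. ] [-1.64625009  0.06427404 -0.7207285 ]
clock: 7.22
tool_pos: [470.5, -22.5, 25.2]
tcp_rot: [0.091, 1.571, -0.09]
force: [-4.8, -0.1, 2.5]
width: 0.1
[-43.5  76.1] [-4.7754548  -0.07150658  2.52221941]
```

```bash
for i in 1 2; do python3 -m creep '{"dp":[[0,0,0.5],[0,0,1],[0,0,1],[0,0,1]],"angular":[[0,0,0],[0,0,0],[0,0,0],[0,0,0]],"jaw":[255,255,255,255]}';python3 -c "
from h import *
s=sense();print(Sf(*s['tool_pos'][:2]),s['force'])"; done
```

```text
clock: 7.72
tool_pos: [470.5, -22.5, 25.1]
tcp_rot: [0.09, 1.573, -0.09]
force: [-8.4, 0.5, 7.1]
width: 0.3
[-43.5  76.1] [-8.39024007  0.53336115  7.12124328]
clock: 8.22
tool_pos: [470.6, -22.5, 24.9]
tcp_rot: [0.09, 1.575, -0.09]
force: [-12.7, 1.1, 9.9]
width: -0.1
[-43.5  76.2] [-12.69974744   1.10491781   9.8624301 ]
```

Hard stop at x=-43.5, 13 N: the row is closed up where expected. Back off, rise, and move over the canister.

```bash
python3 -m creep '{"dp":[[0,0,-4],[0,0,-20],[-40,0,-22],[-90,0,-22],[-140,0,-22]],"angular":[[0,0,0],[0,0,0],[0,0,0],[0,0,0],[0,0,0]],"jaw":[255,255,255,255,255]}';python3 -c "
from h import *
st();go([452.5,207.2,160],-6.6)"
```

```text
clock: 8.85
tool_pos: [452.0, -20.5, 167.3]
tcp_rot: [0.09, 1.566, -0.091]
force: [0.7, -0.3, 0.8]
width: -0.1
t 8.85 p [452.  -20.5 167.3] F [ 0.7 -0.3  0.8] w -0.1 q [-0.31 -0.11  2.    0.    1.25 -1.77]
[[ 0.003  0.115  0.993]
 [-0.001  0.993 -0.115]
 [-1.    -0.     0.003]]
dp [7.2, 226.2, -25.7] ang [-0.0, 0.2, 0.0]
```

```bash
python3 -m creep '{"dp":[[0,45,-5],[0,90,-10],[0,135,-15],[0,180,-20],[0,226,-26]],"angular":[[0,0,0],[0,0,0],[0,0,0],[0,0,0],[0,0,0]],"jaw":[0,0,0,0,0]}';python3 -m creep '{"dp":[[0,0,0],[0,0,0]],"angular":[[0,0,0],[0,0,0]],"jaw":[0,0]}'; python3 -c "
from h import *
st();
p,d=grab_frame('wrist');cv2.imwrite('pics/w4.png',p[:,:,::-1]); print([(r['position'],r['confidence']) for r in spot_point('canister_center','wrist')])
for c in ('wrist','side','top'):
  try: p,w=cloud(c);print(c,circ(w,80,90,(452,207),40))
  except Exception as e: print(c,e)
p,w=cloud('side');print('drum',circ(w,47,54,W(3,76),38),W(3,76))
p,w=cloud('top');print('drum',circ(w,47,54,W(3,76),38))
go([452.5,207.2,45],-6.6)"
```

```text
clock: 9.48
tool_pos: [452.4, 208.8, 166.0]
tcp_rot: [0.091, 1.566, -0.09]
force: [0.8, -0.4, -0.9]
width: 85.5
clock: 9.72
tool_pos: [451.9, 207.0, 165.5]
tcp_rot: [0.09, 1.568, -0.09]
force: [-0.2, 0.5, 0.9]
width: 85.1
t 9.725 p [451.9 207.  165.5] F [-0.2  0.5  0.9] w 85.1 q [ 0.19  0.02  1.88 -0.    1.24 -1.27]
[[ 0.001  0.115  0.993]
 [-0.     0.993 -0.115]
 [-1.     0.     0.001]]
[([474.8, 306.6, 31.0], 0.82)]
wrist [ 453.7  205.2   33.8  452.   205.5   84.5 7486. ]
side [452.6 207.1  34.2 451.6 208.8  84.9 931. ]
top [450.8 195.2  30.8 439.3 189.5  85.2 110. ]
drum [503.7 -28.6  33.2 493.1 -27.3  49.8 158. ] [516.6974 -27.9457]
drum [515.6 -26.8  36.4 511.6 -26.4  50.3 916. ]
dp [120.4, 0.8, 0.7] ang [-0.1, 0.0, -0.0]
```

View pics/w4.png

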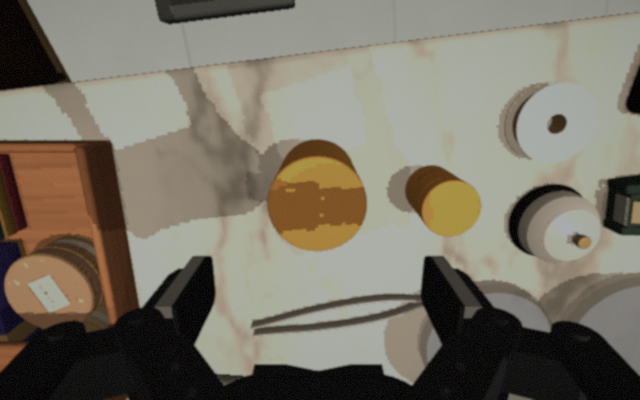

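The canister top at (317,203) sits centred between the jaws (212 to 425), and the look-alike at (450,205) is clear of them. The salmon drum measures at its home. Descend and grip.

```bash
python3 -m creep '{"dp":[[30,0,0.7],[60,0,0.7],[90,0,0.7],[112,0,0.7],[120,0,0.7]],"angular":[[0,0,0],[0,0,0],[0,0,0],[0,0,0],[0,0,0]],"jaw":[0,0,0,0,0]}';python3 -m creep '{"dp":[[0,0,0],[0,0,0],[0,0,0],[0,0,0],[0,0,0]],"angular":[[0,0,0],[0,0,0],[0,0,0],[0,0,0],[0,0,0]],"jaw":[0,60,120,180,255]}';python3 -m creep '{"dp":[[0,0,0],[0,0,0],[0,0,0]],"angular":[[0,0,0],[0,0,0],[0,0,0]],"jaw":[255,255,255]}'; python3 -c "
from h import *
st()"
```

```text
clock: 10.7
tool_pos: [451.2, 206.6, 44.0]
tcp_rot: [0.09, 1.571, -0.091]
force: [0.6, -0.2, -0.4]
width: 85.0
clock: 11.32
tool_pos: [453.7, 207.2, 46.9]
tcp_rot: [0.091, 1.566, -0.09]
force: [0.6, -0.5, 6.9]
width: 65.5
clock: 11.7
tool_pos: [453.7, 207.2, 46.9]
tcp_rot: [0.091, 1.566, -0.09]
force: [0.8, -0.2, 5.8]
width: 66.0
t 11.7 p [453.7 207.2  46.9] F [ 0.8 -0.2  5.8] w 66.0 q [ 0.19  0.2   1.95 -0.    0.99 -1.27]
[[ 0.003  0.115  0.993]
 [ 0.     0.993 -0.115]
 [-1.     0.001  0.003]]
```

```bash
python3 -m creep '{"dp":[[-5,0,0],[-25,0,0],[-60,0,0],[-95,0,0],[-100,0,0]],"angular":[[0,0,0],[0,0,0],[0,0,0],[0,0,0],[0,0,0]],"jaw":[255,255,255,255,255]}'; python3 -m creep '{"dp":[[0,0,0],[0,0,0]],"angular":[[0,0,0],[0,0,0]],"jaw":[255,255]}'; python3 -c "
from h import *
st();p,w=cloud('side');print(circ(w,178,192,(452,207),40)); P=w[(np.hypot(w[...,0]-452,w[...,1]-207)<38)&(w[...,2]>60)&(w[...,2]<175)];print('zmin',np.percentile(P[:,2],[0,1,3]))
P,w=cloud('wrist');print(circ(w,178,192,(452,207),40))
print(W(-72,76));go([*W(-72,76),146],-6.6)"
```

```text
clock: 12.32
tool_pos: [453.6, 207.4, 147.5]
tcp_rot: [0.091, 1.564, -0.089]
force: [0.2, 0.8, -3.0]
width: 65.9
clock: 12.58
tool_pos: [450.7, 206.8, 143.2]
tcp_rot: [0.09, 1.573, -0.091]
force: [-1.2, 0.2, -2.3]
width: 65.8
t 12.575 p [450.7 206.8 143.2] F [-1.2  0.2 -2.3] w 65.8 q [ 0.19  0.04  1.9   0.    1.2  -1.27]
[[-0.004  0.115  0.993]
 [-0.001  0.993 -0.115]
 [-1.    -0.001 -0.004]]
[442.6 207.9  38.7 438.9 205.3 181.6 632. ]
zmin [96.25589813 98.03416059 99.70551384]
[  445.6   207.7    38.7   446.1   207.    181.3 25161. ]
[442.1924 -19.3432]
dp [-2.2, -225.7, 17.2] ang [-0.0, -0.2, 0.1]
```

```bash
python3 -m creep '{"dp":[[0,-30,3],[0,-80,6],[0,-130,10],[0,-180,14],[0,-212,17]],"angular":[[0,0,0],[0,0,0],[0,0,0],[0,0,0],[0,0,0]],"jaw":[255,255,255,255,255]}'; python3 -m creep '{"dp":[[0,-14,0],[0,-14,0],[0,-14,0]],"angular":[[0,0,0],[0,0,0],[0,0,0]],"jaw":[255,255,255]}'
cat >> h.py <<'E'
def can(c,zc,xy):
    p,w=cloud(c); h=cv2.cvtColor(p,cv2.COLOR_RGB2HSV)
    m=(h[...,0]>10)&(h[...,0]<32)&(h[...,1]>150)&(abs(w[...,2]-zc)<5)&(np.hypot(w[...,0]-xy[0],w[...,1]-xy[1])<45)
    P=w[m]; (a,b),r=cv2.minEnclosingCircle(P[:,:2].astype(np.float32)); print(c,'can',np.round([a,b,r,np.median(P[:,2]),len(P)],1),'stand',Sf(a,b)); return p
E
python3 -c "
from h import *
st();s=sense();print(Sf(*s['tool_pos'][:2]))
can('side',182,W(-72,76));p=can('wrist',182,W(-72,76));cv2.imwrite('pics/w5.png',p[:,:,::-1])
P,w=cloud('top');print('drum',circ(w,47,54,W(3,76),38))"
```

```text
clock: 13.3
tool_pos: [444.1, -7.4, 144.6]
tcp_rot: [0.092, 1.57, -0.092]
force: [0.9, 0.0, -2.5]
width: 65.9
clock: 13.68
tool_pos: [442.9, -18.4, 145.0]
tcp_rot: [0.09, 1.57, -0.089]
force: [0.5, -0.6, -2.5]
width: 65.7
t 13.675 p [442.9 -18.4 145. ] F [ 0.5 -0.6 -2.5] w 65.7 q [-0.32 -0.1   2.04  0.    1.2  -1.77]
[[-0.001  0.114  0.993]
 [ 0.001  0.993 -0.114]
 [-1.     0.001 -0.001]]
[-71.4  77.1]
side can [439.6 -18.1  35.6 183.  332. ] stand [-74.7  77. ]
wrist can [ 4.439e+02 -1.900e+01  3.430e+01  1.828e+02  2.346e+04] stand [-70.3  76.6]
drum [ 0.  0.  0. nan nan nan  0.]h.py:12: RuntimeWarning: Mean of empty slice.
  return np.round([cx,cy,rad,P[:,0].mean(),P[:,1].mean(),np.median(P[:,2]),len(P)],1)
  ret = ret.dtype.type(ret / rcount)
  return _methods._mean(a, axis=axis, dtype=dtype,
```

View pics/w5.png

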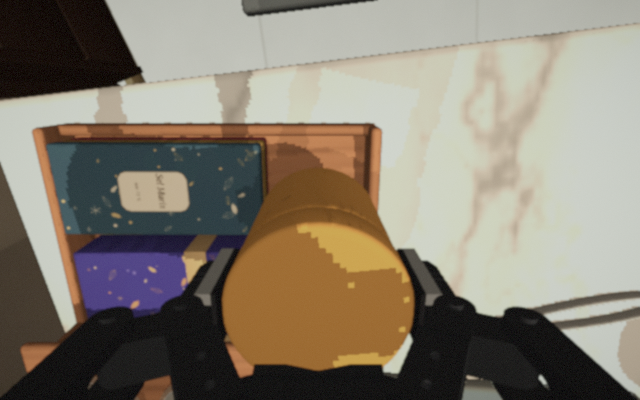

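The canister is held square between the pads over the free corner (top centre about (318,290)). Both tray edges show clear. Lower it in stages.

```bash
python3 -m creep '{"dp":[[20,-1,0],[40,-1,0],[58,-1,0],[70,-1,0],[76,-1,0]],"angular":[[0,0,0],[0,0,0],[0,0,0],[0,0,0],[0,0,0]],"jaw":[255,255,255,255,255]}'; python3 -m creep '{"dp":[[2,0,0],[4,0,0],[6,0,0],[8,0,0],[10,0,0]],"angular":[[0,0,0],[0,0,0],[0,0,0],[0,0,0],[0,0,0]],"jaw":[255,255,255,255,255]}'; python3 -c "
from h import *
st();s=sense();print(Sf(*s['tool_pos'][:2]))
can('side',96,W(-72,76));can('wrist',96,W(-72,76))"
```

```text
clock: 14.45
tool_pos: [442.8, -20.0, 68.8]
tcp_rot: [0.09, 1.57, -0.09]
force: [-0.6, 0.1, -2.4]
width: 65.8
clock: 15.08
tool_pos: [443.0, -20.4, 59.3]
tcp_rot: [0.091, 1.569, -0.091]
force: [0.8, 0.6, -2.6]
width: 66.0
t 15.075 p [443.  -20.4  59.3] F [ 0.8  0.6 -2.6] w 66.0 q [-0.32  0.04  2.1   0.    1.   -1.78]
[[ 0.     0.115  0.993]
 [-0.     0.993 -0.115]
 [-1.    -0.     0.   ]]
[-71.  75.]
side can [435.5 -20.4  34.3  97.3 297. ] stand [-78.6  74.2]
wrist can [ 4.4390e+02 -2.1000e+01  3.4300e+01  9.6700e+01  2.3496e+04] stand [-70.1  74.5]
```

```bash
python3 -m creep '{"dp":[[1,1,-1],[2,1,-1],[3,1,-1],[4,1,-1],[4,1,-1]],"angular":[[0,0,0],[0,0,0],[0,0,0],[0,0,0],[0,0,0]],"jaw":[255,255,255,255,255]}'; python3 -m creep '{"dp":[[0.5,0,0],[1,0,0],[1.5,0,0],[2,0,0],[2,0,0]],"angular":[[0,0,0],[0,0,0],[0,0,0],[0,0,0],[0,0,0]],"jaw":[255,255,255,255,255]}'; python3 -m creep '{"dp":[[0.4,0,0],[0.8,0,0],[0.8,0,0]],"angular":[[0,0,0],[0,0,0],[0,0,0]],"jaw":[255,255,255]}'; python3 -c "
from h import *
st()"
```

```text
clock: 15.8
tool_pos: [442.0, -19.3, 55.2]
tcp_rot: [0.091, 1.569, -0.091]
force: [-0.3, -0.4, -2.7]
width: 65.7
clock: 16.42
tool_pos: [442.0, -19.3, 53.2]
tcp_rot: [0.091, 1.569, -0.09]
force: [-0.4, 0.0, -3.7]
width: 65.9
clock: 16.8
tool_pos: [442.2, -19.3, 52.9]
tcp_rot: [0.09, 1.569, -0.09]
force: [-3.2, -0.3, 5.2]
width: 65.6
t 16.8 p [442.2 -19.3  52.9] F [-3.2 -0.3  5.2] w 65.6 q [-0.32  0.05  2.1  -0.    0.99 -1.77]
[[-0.     0.115  0.993]
 [-0.     0.993 -0.115]
 [-1.    -0.    -0.   ]]
```

Contact with the floor (force swung from -3 to +5 N). Open, then rise straight up.

```bash
python3 -m creep '{"dp":[[0,0,0],[0,0,0],[0,0,0],[0,0,0],[0,0,0]],"angular":[[0,0,0],[0,0,0],[0,0,0],[0,0,0],[0,0,0]],"jaw":[45,30,15,0,0]}'; python3 -m creep '{"dp":[[-10,0,0],[-30,0,0],[-60,0,0],[-100,0,0],[-140,0,0]],"angular":[[0,0,0],[0,0,0],[0,0,0],[0,0,0],[0,0,0]],"jaw":[0,0,0,0,0]}';  python3 -m creep '{"dp":[[0,40,-20],[0,90,-40],[0,140,-40],[0,190,-40],[0,230,-40]],"angular":[[0,0,0],[0,0,0],[0,0,0],[0,0,0],[0,0,0]],"jaw":[0,0,0,0,0]}'; python3 -c "
from h import *
st()
for c in ('side','top'):
    p=can(c,91,W(-72,76));cv2.imwrite(f'pics/{c}6.png',cv2.resize(p[100:280,250:510,::-1],None,fx=3,fy=3))
    P,w=cloud(c)
    for r in ((36,),):
        q=circ(w,47,54,W(3,76),38);print('drum',q,Sf(*q[:2]))
    print([(t,np.round(r['position']).tolist()) for t in ('front_drum_center','rear_drum_center','gift_box_center','bar_top_center','shelf_jar_left_center','canister_center') for r in spot_point(t,c)[:1]])"
```

```text
clock: 17.42
tool_pos: [442.1, -19.3, 52.5]
tcp_rot: [0.09, 1.569, -0.091]
force: [0.1, -0.3, -0.2]
width: 85.5
clock: 18.05
tool_pos: [442.0, -19.3, 194.4]
tcp_rot: [0.09, 1.568, -0.091]
force: [0.2, -0.5, 0.2]
width: 85.7
clock: 18.68
tool_pos: [428.8, 215.7, 193.4]
tcp_rot: [0.09, 1.568, -0.089]
force: [0.0, -0.6, -0.6]
width: 85.2
t 18.675 p [428.8 215.7 193.4] F [ 0.  -0.6 -0.6] w 85.2 q [ 0.21 -0.06  1.9   0.    1.3  -1.24]
[[ 0.001  0.114  0.993]
 [ 0.     0.993 -0.114]
 [-1.     0.     0.001]]
side can [442.3 -18.   34.3  90.8 556. ] stand [-72.   77.3]
drum [486.  -29.6  17.  484.4 -29.5  49.   17. ] [-27.3  70.8]
[('front_drum_center', [513.0, -32.0, 28.0]), ('gift_box_center', [541.0, -147.0, 25.0]), ('bar_top_center', [427.0, -136.0, 36.0]), ('canister_center', [440.0, -14.0, 52.0])]
top can [ 441.5  -18.3   33.5   91.4 1045. ] stand [-72.8  77. ]
drum [515.6 -27.   36.3 511.5 -26.1  50.3 927. ] [ 1.8 76.8]
[('front_drum_center', [511.0, -29.0, 30.0]), ('gift_box_center', [543.0, -146.0, 26.0]), ('bar_top_center', [428.0, -130.0, 36.0]), ('shelf_jar_left_center', [586.0, -43.0, 128.0]), ('canister_center', [446.0, -19.0, 49.0])]
```

View pics/side6.png

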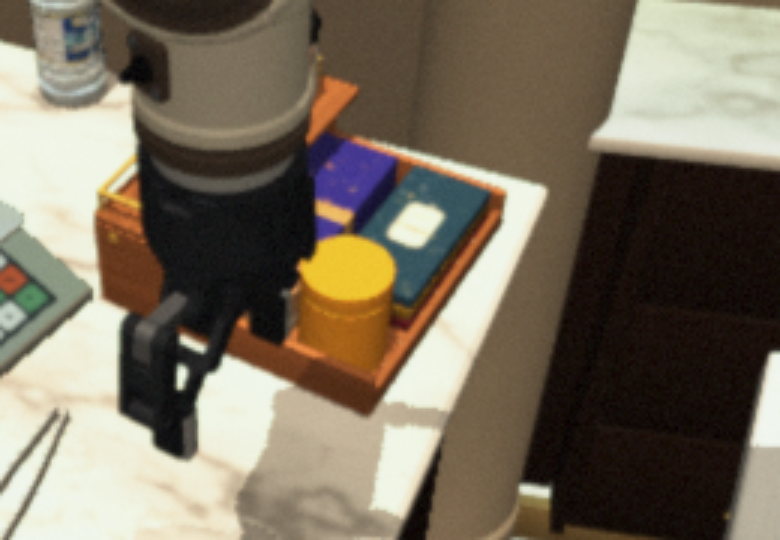

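View pics/top6.png

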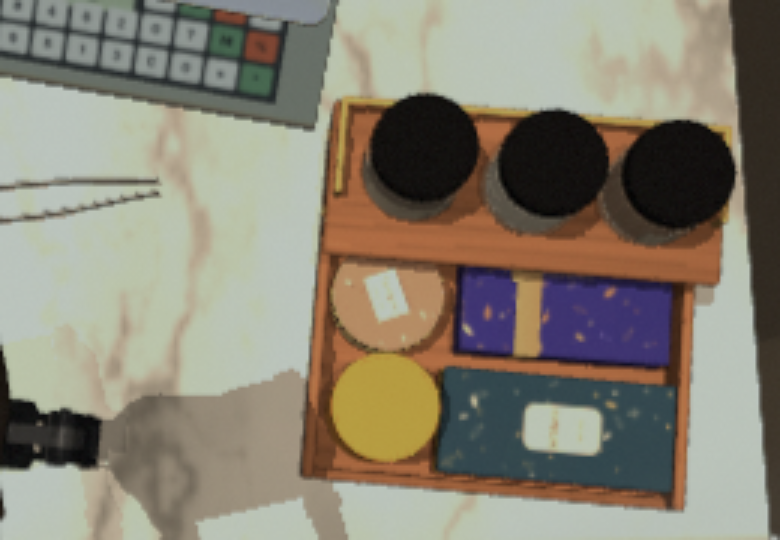

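The views show the canister upright in the front left corner (top crop (385,407)), the salmon drum tucked back at (388,300), and bars, gift box and jars unmoved. Hand in.

```bash
python3 -c "
from plant import *
print(hand_in())"
```

```text
the job is handed in; nothing more can be done
None
```

I slid the salmon drum back along its lane with the shut fingers. Then I stood the larger orange canister in the freed corner, lowering it until it touched the floor before opening the jaws. The job was handed in at about 19 s, with the arm clear of everything.

- **Drums:** The push met a hard stop at the expected place, where the force rose to about 13 N with no further movement. The salmon drum measured x = +2, y = +77 mm (home is about +3, +76). That 1 mm difference is within calibration error.
- **Canister:** It measured x = -72 to -73, y = +77 mm, with its lid about 91 mm above the counter, so it stands flat on the tray floor. The floor contact read about 5 N.
- **Other items:** The gift box, bars and left jar read within a few millimetres of where they started, about the detectors' own error. The other two jars I checked only in the top picture, and they looked unmoved.
- **Not seen directly:** The cream drum was hidden under the shelf in the last pictures. That it touches the back rests on the hard stop, not on an image. The gripper also hid the salmon drum and the shelf jars in the last side view, so those checks come from the top camera.

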